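# Set the hold-down screw on the fan test drawer and hold it for the lock nut

### The job

Pull the fan test drawer out of its case by the handle until it is at its stop, then turn the hold-down screw on the bridge over the fan clockwise until its foot seats firmly on the fan, and back it off a quarter turn so that the fan can float on its rubber mounts. Keep hold of the screw's head there so that it cannot creep while a colleague nips up the lock nut: finish with the gripper still gripping the head and the drawer still fully out. Leave the other things on the bench where they are.

Things in the scene. Friction and masses are not known exactly. Their poses are not given: they have to be found in the camera images.
- case: Fixed grey sheet-metal case of the fan tester, 260 deep x 220 wide (256 over the rack ears at its front) x 138 mm high. Origin: on the bench under the middle of its front face. Its x axis points from the front face into the case, y to the robot's left, z up; the drawer slides out along its -x. The lid covers what is in the drawer until it is pulled out.
- drawer_handle (a point): Middle of the drawer's handle: a dark round bar 10 mm thick and 100 mm long, level, parallel to the front panel with a free gap of 37 mm behind it, 108 mm above the bench and 30 mm below the case's top; its ends return to the panel (212 wide, from 12 to 134 mm above the bench). Axes as case; it moves with the drawer.
- drawer (a joint): How far the drawer is pulled out, in m: 0 shut, 0.160 at its stop. Starts within 25 mm of shut; dry sliding friction about 4 N plus 12 N per m/s; stays where it is left.
- screw_head (a point): Centre of the hold-down screw's head, on its upright axis: a flat upright steel spade 38 mm long (own x axis), 10 mm thick (y, grip across this) and 26 mm high on a thin shank. This point is 13 mm below the head's top, 111 mm above the bench when seated and up to 1 mm more before. It lies on the drawer's middle line, 136 mm behind the handle bar; it moves with the drawer and turns with the screw.
- screw (a joint): Angle of the hold-down screw in rad, growing clockwise seen from above (tightening). At 0 the spade's length lies along the drawer's x. Its foot seats hard on the fan's fixed motor plate at 3.90 and stops there. Starts 0.6 to 1.9 rad short of that. Lead 3 mm a turn, downward as it tightens; constant friction about 0.08 N m; stays where it is left.
- bridge (a point): Middle of the top of the steel bridge bar (26 mm wide, across the drawer, 68 mm above the bench) that the screw passes through, on the screw's axis. On the shank above it hangs a brass lock nut 15 mm across, its top at most 83 mm above the bench; below it lies the fan, 120 x 120 mm, top 51 mm above the bench. With the drawer out nothing else within 65 mm of the axis is higher than 75 mm.
- screw_carton: Bystander: open cardboard carton of screws, 110 x 85 x 55 mm, origin under its centre.
- mount_carton: Bystander: open cardboard carton of rubber mounts, 100 x 90 x 60 mm, origin under its centre.
- spare_fan: Bystander: black axial fan standing on edge, 38 x 120 x 120 mm high, origin under its centre.
- flat_fan: Bystander: black axial fan lying flat, 120 x 120 x 38 mm high, origin under its centre.
- red_driver: Bystander: red-handled screwdriver lying flat, 190 mm long along its x axis.
- spanner: Bystander: open-ended spanner lying flat, 160 mm long along its x axis.

How it is judged:
By the outcome, as a careful person would: the job done as asked, in the order asked, and still so for the second after the job is handed in, while the arm keeps its last pose, push and grip.
It also fails if it takes over 51 s, if anything falls off the work surface, if the arm or the gripper's body presses on something with over 40 N, if the wrist force passes 120 N, or if a joint passes its speed limit or range.

### The arm

A 6-joint arm with a two-finger parallel gripper is mounted at the origin on the work surface. World frame = base frame: x ahead of the robot, y to its left, z up, the work surface at z = 0. Lengths are in m, angles in rad, forces in N, time in s.
With the tool pointing down it reaches from about 0.275 to 0.725 m from the base axis. Payload 15.9 kg.
Tool frame: the origin (TCP) lies between the finger pads; the fingertips stand 22 mm ahead of it and the grasp point (between the pads) lies 3 mm ahead of it (bot.nose_length is the distance from the TCP to the fingertips, in m); x points along the fingers, y is the direction in which the jaws open and shut, and the axes are right-handed (so a half turn about x gives the same grasp; the last joint's range is limited). The gripper opens to 85 mm and grips with 20 to 120 N. Pads are 22 mm wide; open, the fingers measure 114 mm over their backs; the gripper's body (76 mm by 85 mm) begins 54 mm behind the grasp point. The pads swing forward as they close: fully open they stand 13 mm farther back than shut.
Start: joints at [-1.269, 0.213, -0.034, 1.323, 0, 1.571], TCP at [0.149, -0.477, 0.253] pointing down, gripper open.
Joint ranges: [-2.98, 2.98], [-0.74, 1.72], [-1.14, 1.35], [-2.1, 2.04], [-1.57, 1.44], [-3.14, 3.14]. Speed limits (rad/s): [1.89, 1.89, 2.39, 2.57, 3.14, 3.14].

### API

Orientations are given as a rotation vector (axis times angle).
In Python, from bench import bot, snapshot, get_calibration gives the robot as it stands.
- The arm moves only by the shell command python3 -m pendant 'ROWS' [FORCE]. ROWS is JSON, a list that holds one entry, the list of rows, each a list of 7 numbers: the turn, a rotation vector about the world's x, y, z in rad, then the shift along the world's x, y, z in cm, then the closure, from 0 (fully open) to 1 (shut). In form: [[[rx, ry, rz, dx, dy, dz, claw], ...]]. A call has 1 to 10 rows; each row shifts and turns the commanded pose from where the row before left it; what a row does not reach is not made up. A row lasts 1/12 s, in which the tool goes at most 41.7 mm and 7.16 degrees, less where a joint would pass 70% of its speed; a pose out of reach is approached as far as the arm can. A call with a gripper value outside its range is refused whole. The fingers move at their own pace and stop on an object; FORCE is the grip in N (left out, the last holds). Time passes only in rows, so rows that do not move let the fingers close. It gives the time, the measured TCP pose, the force and the opening at its end, in the units of the state.
- bot.observe(): the state, without advancing time (a new reading comes with each control period).
- snapshot(name): name is "side" or "top"; returns (picture, depth): 480x640x3 uint8, blue, green, red; 480x640 float32, m along the optical axis (not along the pixel's ray), 0 where there is no reading.
- get_calibration(name): a dict with "fx", "fy", "cx", "cy" (pixels), "R" (3x3) and "t" (3): a world point X has camera coordinates R X + t. Camera axes: x right, y down, z forward; pixel columns grow to the right and rows downward; lengths in m; the calibration is good to about 2 mm. A picture is of the moment at which its call begins. get_calibration takes no time and is no camera call.
- bot.sign_off(): hands the job in, once; it reports no verdict.
The state is a dict: "clock": time; "joints": joint angles; "qvel": joint speeds; "joint_torque": joint torques, N m; "tool_pos": TCP position; "eef_rot": TCP orientation; "ft_force": force on the tool from outside, world axes, zero at the start; "moment": the same for the moment, N m; "width": opening from 0.0 (shut) to 1.0 (fully open).
Only numpy, scipy, OpenCV 4.12 (cv2) and the standard library are available. Lean on these libraries where they do the work, as an engineer would, in place of code of your own. Each camera call takes 0.05 s, during which the arm holds its last target.

## Working session

There is one attempt and no reset: what is moved stays moved. The work goes in short steps, Python scripts to look and compute and a shell command to move; the robot and the scene stay as the last step left them, time stands still between calls to the robot, and variables do not carry over. Pictures are saved under pics/ and viewed, and the job is handed in when it is done.

```bash
ls; mkdir -p pics; python3 - <<'E'
from bench import bot,snapshot,get_calibration
import cv2,numpy as np
s=bot.observe();print(s)
for n in("side","top"):
    im,d=snapshot(n);cv2.imwrite(f"pics/{n}0.png",im);np.save(f"{n}0.npy",d);c=get_calibration(n);print(n,c)
E
```

```text
pics
{'clock': 0.0, 'joints': array([-1.26901597e+00,  2.13354853e-01, -3.50539093e-02,  1.32350204e+00,
        9.12694884e-06,  1.57081075e+00]), 'qvel': array([-0.00092819, -0.000124  ,  0.00220625, -0.00086903,  0.00103901,
       -0.00026909]), 'joint_torque': array([ 6.51937837e-03, -6.86151266e+01,  4.87124383e+01,  1.70525088e-02,
        4.47265911e-04,  1.04686964e-05]), 'tool_pos': array([ 0.14851911, -0.47710249,  0.25281886]), 'eef_rot': array([ 2.05928134,  0.31426411, -2.05961153]), 'ft_force': array([ 0.02105728, -0.60404341, -0.33858146]), 'moment': array([ 0.01972431, -0.05379632,  0.00033099]), 'width': 1.001365590593247}
side {'fx': 459.04800904945404, 'fy': 459.04800904945404, 'cx': 317.27335844155283, 'cy': 238.02554803913247, 'R': array([[ 0.89391903, -0.44796793,  0.01528067],
       [-0.23456223, -0.49657504, -0.83569958],
       [ 0.38195461,  0.74346349, -0.54897424]]), 't': array([-0.51358127,  0.26308463,  0.69134058])}
top {'fx': 449.8295820538115, 'fy': 449.8295820538115, 'cx': 320.06018264506923, 'cy': 232.24030278177935, 'R': array([[-0.01446175, -0.99989256, -0.00239179],
       [-0.99832207,  0.01457309, -0.05604166],
       [ 0.0560705 ,  0.00157732, -0.99842557]]), 't': array([0.11100617, 0.61509729, 1.01350794])}
```

View pics/side0.png

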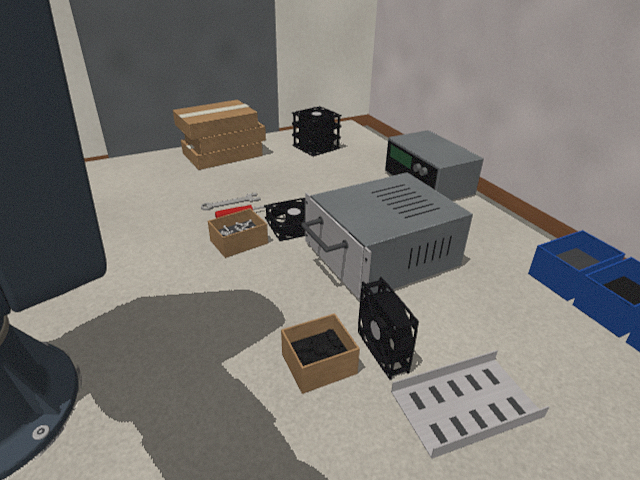

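View pics/top0.png

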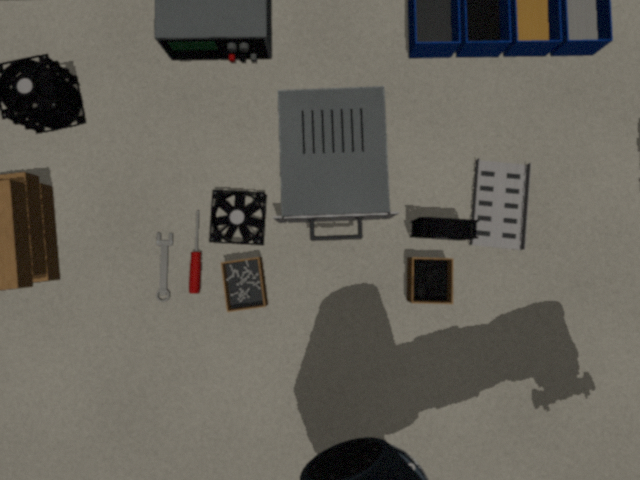

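Side view: case front with the handle at about (325,235). Top view: case lid spans columns 278–388, rows 88–217, and the handle bar is at about (335,237). Now I measure them.

```bash
cat > h.py <<'E'
import numpy as np,cv2
from bench import bot,snapshot,get_calibration
def ray(n,u,v,z):
    c=get_calibration(n);R,t=np.array(c["R"]),np.array(c["t"])
    d=R.T@np.array([(u-c["cx"])/c["fx"],(v-c["cy"])/c["fy"],1]);o=-R.T@t
    return o+d*(z-o[2])/d[2]
def proj(n,X):
    c=get_calibration(n);p=np.array(c["R"])@X+np.array(c["t"]);return c["fx"]*p[0]/p[2]+c["cx"],c["fy"]*p[1]/p[2]+c["cy"]
def st():
    from scipy.spatial.transform import Rotation as Ro
    s=bot.observe();print("t",round(s["clock"],2),"p",s["tool_pos"].round(4),"F",s["ft_force"].round(1),"M",s["moment"].round(2),"w",round(s["width"],3),"q",s["joints"].round(3));print(Ro.from_rotvec(s["eef_rot"]).as_matrix().round(3))
E
python3 - <<'E'
from h import *
st()
im=cv2.imread("pics/top0.png");c=im[60:290,200:470]
cv2.imwrite("pics/z0.png",cv2.resize(im[190:260,260:420],None,fx=5,fy=5,interpolation=0))
g=cv2.cvtColor(im,cv2.COLOR_BGR2GRAY)
print(g[225:245,335]);print(g[230,300:370]);
# bar centroid
ys,xs=np.where(g[231:243,305:368]<95);print(xs.min()+305,xs.max()+305)
for u in (318,325,335,345,352):
    col=g[230:246,u].astype(float);w=np.clip(130-col,0,None);v=230+(w*np.arange(16)).sum()/w.sum();print(u,v,ray("top",u,v,.108).round(4))
E
```

```text
t 0.1 p [ 0.1485 -0.4771  0.2529] F [ 0.   0.1 -0.2] M [ 0.05  0.02 -0.02] w 1.003 q [-1.269  0.213 -0.035  1.323 -0.     1.571]
[[-0.     0.297 -0.955]
 [ 0.001 -0.955 -0.297]
 [-1.    -0.001  0.   ]]
[ 75  90 109 113 113 113 114 114 112 100  70  44  44  50  63  91 114 120
 118 115]
[118 118 116 117 115 115 114 114 106  89  63  47  46  58  83 106 113 115
 114 115 117 115 115 113 112 113 112 114 114 115 116 119 116 118 116 113
 117 115 118 116 115 117 116 117 116 116 118 119 119 118 116 116 114 114
 119 116 116  94  59  42  43  57  88 110 114 118 119 118 118 119]
309 362
318 237.64778761061947 [0.6003 0.1064 0.108 ]
325 237.48807339449542 [0.6004 0.0918 0.108 ]
335 237.13550600343052 [0.6009 0.0709 0.108 ]
345 237.05420560747663 [0.6007 0.05   0.108 ]
352 236.86372007366484 [0.6009 0.0354 0.108 ]
```

```bash
python3 - <<'E'
from h import *
im=cv2.imread("pics/top0.png")
cv2.imwrite("pics/z1.png",cv2.resize(im[75:250,260:420],None,fx=4,fy=3.4,interpolation=0)[:600])
for u,v in((277,216),(393,214)):print(ray("top",u,v,.138))
E
```

```text
[0.6441254  0.18869623 0.138     ]
[ 0.64474072 -0.04650169  0.138     ]
```

View pics/z0.png

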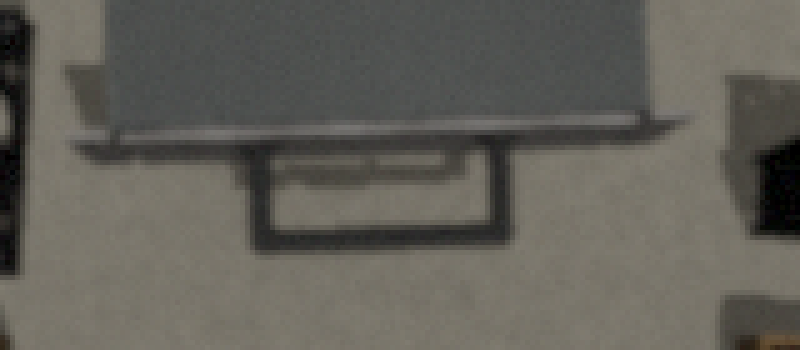

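The bar's middle is at about (0.6008, 0.0695, 0.108), and the case is nearly square to the world axes. I'll move above it with the jaws turned along x.

```bash
R='[0,0,0.0635,2.26,2.73,-0.2,0.62]'; python3 -m pendant '[[[0,0,0.0635,2.26,2.73,-0.2,0.62],[0,0,0.0635,2.26,2.73,-0.2,0.62],[0,0,0.0635,2.26,2.73,-0.2,0.62],[0,0,0.0635,2.26,2.73,-0.2,0.62],[0,0,0.0635,2.26,2.73,-0.2,0.62],[0,0,0.0635,2.26,2.73,-0.2,0.62],[0,0,0.0635,2.26,2.73,-0.2,0.62],[0,0,0.0635,2.26,2.73,-0.2,0.62],[0,0,0.0635,2.26,2.73,-0.2,0.62],[0,0,0.0635,2.26,2.73,-0.2,0.62]]]' 60
python3 -m pendant '[[[0,0,0.0635,2.26,2.73,-0.2,0.62],[0,0,0.0635,2.26,2.73,-0.2,0.62],[0,0,0.0635,2.26,2.73,-0.2,0.62],[0,0,0.0635,2.26,2.73,-0.2,0.62],[0,0,0.0635,2.26,2.73,-0.2,0.62],[0,0,0.0635,2.26,2.73,-0.2,0.62],[0,0,0.0635,2.26,2.73,-0.2,0.62],[0,0,0.0635,2.26,2.73,-0.2,0.62],[0,0,0.0635,2.26,2.73,-0.2,0.62],[0,0,0.0635,2.26,2.73,-0.2,0.62]]]'
python3 - <<'E'
from h import *
st()
im,d=snapshot("side");cv2.imwrite("pics/side1.png",im)
st()
E
```

```text
clock: 0.93
tool_pos: [0.3753, -0.2027, 0.2331]
eef_rot: [1.657, 0.842, -1.657]
ft_force: [1.0, -1.1, 0.1]
width: 0.38
clock: 1.77
tool_pos: [0.6013, 0.0703, 0.2128]
eef_rot: [1.206, 1.212, -1.206]
ft_force: [0.5, -1.0, 0.8]
width: 0.38
t 1.77 p [0.6013 0.0703 0.2128] F [ 0.5 -1.   0.8] M [-0.08 -0.06 -0.06] w 0.38 q [ 0.116  0.444  0.186  1.313 -0.     1.683]
[[-0.001  1.     0.004]
 [-0.     0.004 -1.   ]
 [-1.    -0.001  0.   ]]
t 1.82 p [0.6038 0.0745 0.2114] F [-5.8  5.3 -2.9] M [ 0.18  0.3  -0.04] w 0.382 q [0.122 0.451 0.193 1.313 0.002 1.681]
[[-0.001  1.     0.012]
 [ 0.001  0.012 -1.   ]
 [-1.    -0.001 -0.001]]
```

View pics/side1.png

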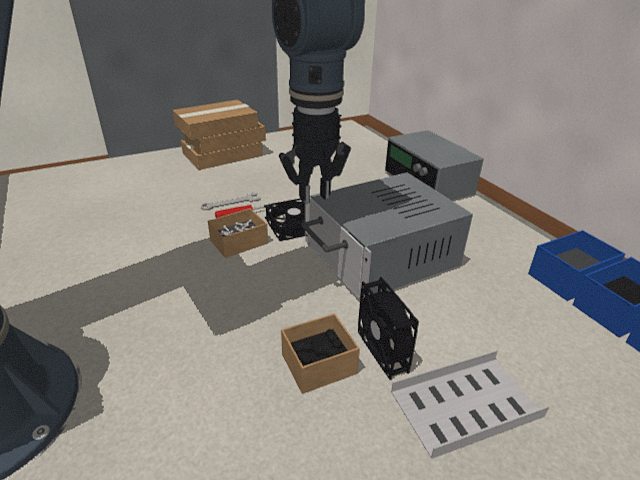

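The gripper is above the handle at about (325,190), and the handle is still clear below it. I'll check the handle estimate against the side view.

```bash
python3 - <<'E'
from h import *
im=cv2.imread("pics/side0.png")
for y in(.0195,.0695,.1195):
    u,v=proj("side",np.array([.6008,y,.108]));print(u,v);cv2.circle(im,(int(round(u)),int(round(v))),0,(0,0,255),-1)
cv2.imwrite("pics/z2.png",cv2.resize(im[190:270,280:390],None,fx=7,fy=7,interpolation=0))
E
python3 -m pendant '[[[0,0,0,0,0,-1.5,0.62],[0,0,0,0,0,-1,0.62],[0,0,0,0,0,0,0.62]]]'
```

```text
325.86725742770534 249.66953428596105
314.2581934845189 236.71461972890273
303.557289802216 224.77314937728937
clock: 2.07
tool_pos: [0.5993, 0.0684, 0.1857]
eef_rot: [1.206, 1.212, -1.212]
ft_force: [-0.6, -0.8, 0.9]
width: 0.381
```

View pics/z2.png

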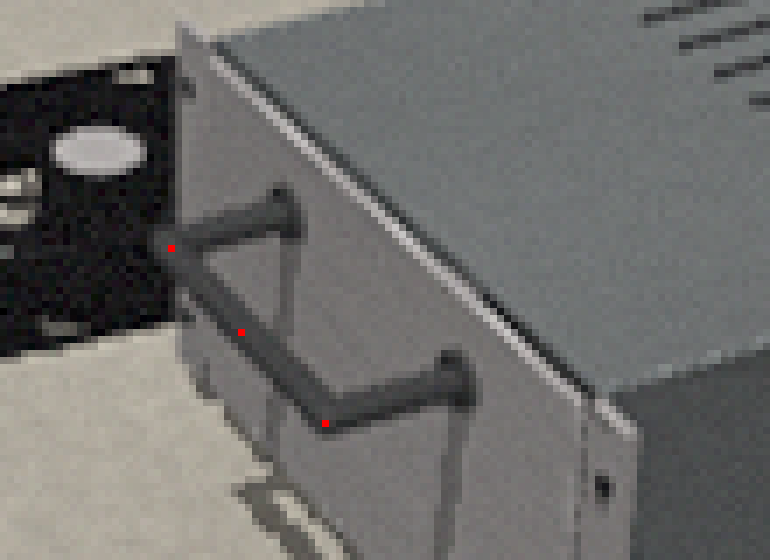

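The predicted bar lies on the real bar to within about 2 mm. Descend and grip.

```bash
python3 -m pendant '[[[0,0,0,0.1,0.1,-1.5,0.62],[0,0,0,0,0,-1.5,0.62],[0,0,0,0,0,-1.5,0.62],[0,0,0,0,0,-1.5,0.62],[0,0,0,0,0,-1,0.62],[0,0,0,0,0,-0.5,0.62]]]'
python3 -m pendant '[[[0,0,0,0,0,0,1],[0,0,0,0,0,0,1],[0,0,0,0,0,0,1],[0,0,0,0,0,0,1],[0,0,0,0,0,0,1]]]' 80; python3 -c "
from h import *;st()"
```

```text
clock: 2.57
tool_pos: [0.6008, 0.069, 0.1123]
eef_rot: [1.208, 1.21, -1.21]
ft_force: [-2.3, -0.4, 2.5]
width: 0.379
clock: 2.98
tool_pos: [0.6017, 0.0694, 0.114]
eef_rot: [1.209, 1.209, -1.208]
ft_force: [-4.0, -3.1, 5.2]
width: 0.086
t 2.98 p [0.6017 0.0694 0.114 ] F [-4.  -3.1  5.2] M [-0.57  0.78  0.23] w 0.086 q [ 0.115  0.487 -0.002  1.082 -0.     1.685]
[[ 0.001  1.     0.001]
 [-0.     0.001 -1.   ]
 [-1.     0.001  0.   ]]
```

```bash
python3 -m pendant '[[[0,0,0,-0.7,0,0,1],[0,0,0,-1.4,0,0,1],[0,0,0,-1.5,0,0,1],[0,0,0,-1.5,0,0,1],[0,0,0,-1.5,0,0,1],[0,0,0,-1.5,0,0,1],[0,0,0,-1.5,0,0,1],[0,0,0,-1.5,0,0,1],[0,0,0,-0.8,0,0,1],[0,0,0,-0.3,0,0,1]]]'; python3 -c "
from h import *;st()"
```

```text
clock: 3.82
tool_pos: [0.4794, 0.0669, 0.114]
eef_rot: [1.206, 1.203, -1.211]
ft_force: [5.4, -28.6, -0.2]
width: 0.084
t 3.82 p [0.4794 0.0669 0.114 ] F [  5.4 -28.6  -0.2] M [-5.42 -0.97  0.26] w 0.084 q [ 0.142  0.253 -0.346  0.971 -0.006  1.714]
[[ 0.002  1.    -0.001]
 [-0.006 -0.001 -1.   ]
 [-1.     0.002  0.006]]
```

A sideways load shows the rail is yawed slightly. I'll relieve it in y.

```bash
python3 -m pendant '[[[0,0,0,0,-0.15,0,1],[0,0,0,0,-0.1,0,1],[0,0,0,0,0,0,1]]]'; python3 -c "
from h import *;st()
im,d=snapshot('top');cv2.imwrite('pics/top2.png',im)"
```

```text
clock: 4.07
tool_pos: [0.4797, 0.0666, 0.114]
eef_rot: [1.209, 1.208, -1.208]
ft_force: [-4.1, -5.6, 7.2]
width: 0.085
t 4.07 p [0.4797 0.0666 0.114 ] F [-4.1 -5.6  7.2] M [-1.16  0.72  0.22] w 0.085 q [ 1.380e-01  2.530e-01 -3.450e-01  9.710e-01 -1.000e-03  1.709e+00]
[[ 0.001  1.     0.001]
 [-0.001  0.001 -1.   ]
 [-1.     0.001  0.001]]
```

View pics/top2.png

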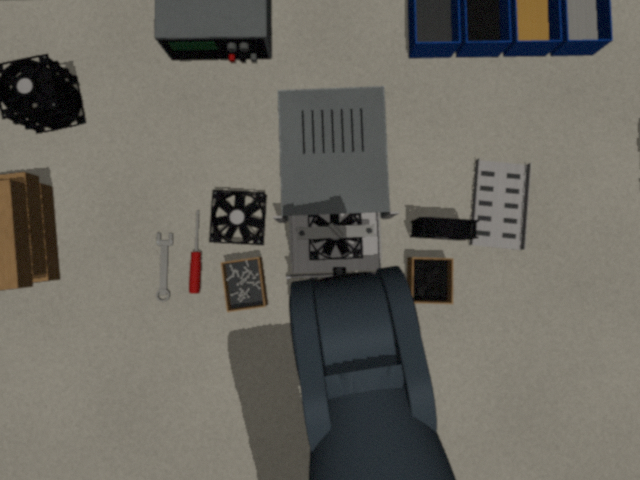

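The drawer is following, with the fan and bridge showing at rows 215–260. I'll keep pulling towards the stop with a small y correction.

```bash
python3 -m pendant '[[[0,0,0,-0.5,-0.01,0,1],[0,0,0,-0.5,-0.01,0,1],[0,0,0,-0.4,-0.01,0,1],[0,0,0,-0.3,-0.01,0,1]]]';python3 -m pendant '[[[0,0,0,-0.3,-0.01,0,1],[0,0,0,-0.3,-0.01,0,1]]]';python3 -m pendant '[[[0,0,0,-0.3,-0.01,0,1],[0,0,0,0,0,0,1]]]'
```

```text
clock: 4.45
tool_pos: [0.4635, 0.0663, 0.114]
eef_rot: [1.209, 1.207, -1.207]
ft_force: [4.4, -6.4, 0.1]
width: 0.087
clock: 4.62
tool_pos: [0.4577, 0.0661, 0.114]
eef_rot: [1.209, 1.207, -1.207]
ft_force: [5.2, -6.1, 0.2]
width: 0.086
clock: 4.78
tool_pos: [0.4541, 0.066, 0.114]
eef_rot: [1.209, 1.207, -1.208]
ft_force: [-0.3, -5.3, 4.6]
width: 0.087
```

```bash
python3 -m pendant '[[[0,0,0,-0.3,-0.01,0,1],[0,0,0,-0.3,-0.01,0,1]]]';python3 -m pendant '[[[0,0,0,-0.3,-0.01,0,1],[0,0,0,0,0,0,1]]]';python3 -m pendant '[[[0,0,0,-0.2,-0.01,0,1],[0,0,0,0,0,0,1]]]'
```

```text
clock: 4.95
tool_pos: [0.4488, 0.0659, 0.114]
eef_rot: [1.209, 1.207, -1.207]
ft_force: [4.2, -5.1, 0.5]
width: 0.086
clock: 5.12
tool_pos: [0.4452, 0.0658, 0.114]
eef_rot: [1.209, 1.207, -1.207]
ft_force: [-0.0, -4.9, 3.1]
width: 0.083
clock: 5.28
tool_pos: [0.4434, 0.0658, 0.114]
eef_rot: [1.209, 1.207, -1.207]
ft_force: [1.7, -4.6, 2.2]
width: 0.084
```

```bash
python3 -m pendant '[[[0,0,0,-0.2,0,0,1],[0,0,0,0,0,0,1]]]';python3 -m pendant '[[[0,0,0,-0.2,0,0,1],[0,0,0,0,0,0,1]]]';python3 -m pendant '[[[0,0,0,-0.2,0,0,1],[0,0,0,0,0,0,1]]]'; python3 -c "
from h import *;st()"
```

```text
clock: 5.45
tool_pos: [0.4423, 0.0658, 0.1141]
eef_rot: [1.21, 1.206, -1.206]
ft_force: [9.3, -5.8, -5.7]
width: 0.077
clock: 5.62
tool_pos: [0.4421, 0.0658, 0.1141]
eef_rot: [1.211, 1.204, -1.204]
ft_force: [23.9, -5.6, -20.6]
width: 0.085
clock: 5.78
tool_pos: [0.442, 0.0657, 0.1143]
eef_rot: [1.213, 1.201, -1.202]
ft_force: [39.5, -5.7, -37.3]
width: 0.08
t 5.78 p [0.442  0.0657 0.1143] F [ 39.5  -5.7 -37.3] M [-1.14 -7.77  0.3 ] w 0.08 q [ 0.149  0.174 -0.447  0.94  -0.003  1.72 ]
[[ 0.01   1.     0.   ]
 [-0.001  0.    -1.   ]
 [-1.     0.01   0.001]]
```

The stop is reached: force rose to 40 N with no further travel. I'll relax the pull, open and rise.

```bash
python3 -m pendant '[[[0,0,0,0.3,0,0,1],[0,0,0,0.1,0,0,1]]]';python3 -m pendant '[[[0,0,0,0,0,0,0.6],[0,0,0,0,0,0,0.6],[0,0,0,0,0,0,0.6]]]'; python3 -c "
from h import *;st()"
python3 -m pendant '[[[0,0,0,0,0,1.5,0.6],[0,0,0,0,0,2.5,0.6],[0,0,0,0,0,3,0.6],[0,0,0,0,0,3,0.6],[0,0,0,-1,-3,2,0.2],[0,0,0,-1,-4,1,0],[0,0,0,-1,-4,1,0],[0,0,0,-1,-4,0,0],[0,0,0,0,-4,0,0],[0,0,0,0,-4,0,0]]]'
python3 -c "
from h import *
for n in('top','side'):
  im,d=snapshot(n);cv2.imwrite('pics/%s3.png'%n,im);np.save(n+'3.npy',d)
st()"
```

```text
clock: 5.95
tool_pos: [0.4423, 0.0657, 0.114]
eef_rot: [1.21, 1.207, -1.207]
ft_force: [1.6, -6.0, 4.1]
width: 0.082
clock: 6.2
tool_pos: [0.4406, 0.0662, 0.1135]
eef_rot: [1.209, 1.21, -1.208]
ft_force: [0.6, -0.7, -0.2]
width: 0.402
t 6.2 p [0.4406 0.0662 0.1135] F [ 0.6 -0.7 -0.2] M [ 0.02 -0.01  0.  ] w 0.402 q [ 0.149  0.18  -0.441  0.949  0.     1.719]
[[ 0.     1.     0.001]
 [ 0.     0.001 -1.   ]
 [-1.     0.    -0.   ]]
clock: 7.03
tool_pos: [0.4002, -0.1643, 0.2537]
eef_rot: [1.209, 1.208, -1.207]
ft_force: [1.4, 1.4, -0.6]
width: 0.996
t 7.13 p [ 0.4004 -0.167   0.253 ] F [-0.4  0.6 -0.9] M [ 0.02  0.01 -0.03] w 0.999 q [-3.950e-01  7.600e-02 -1.960e-01  1.298e+00 -1.000e-03  1.181e+00]
[[ 0.     1.    -0.005]
 [-0.001 -0.005 -1.   ]
 [-1.     0.     0.001]]
```

View pics/top3.png

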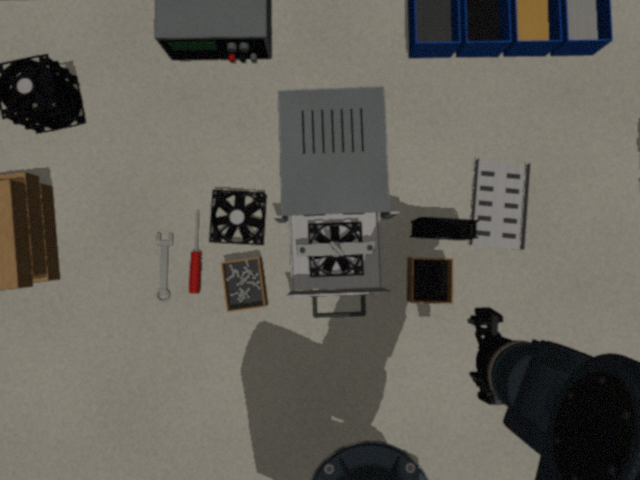

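View pics/side3.png

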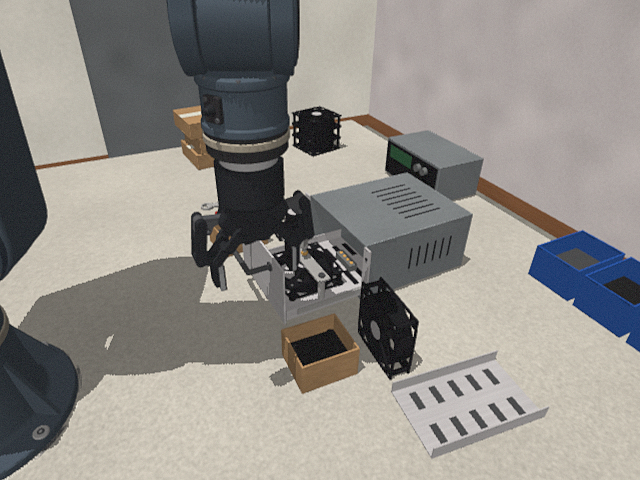

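The drawer is out with the bridge at about row 249 in the top view; the spade looks to be near (337,249). I'll zoom in.

```bash
python3 - <<'E'
from h import *
im=cv2.imread("pics/top3.png")
cv2.imwrite("pics/z3.png",cv2.resize(im[205:325,285:395],None,fx=5,fy=5,interpolation=0))
cv2.imwrite("pics/z4.png",cv2.resize(im[228:272,310:364],None,fx=14,fy=13,interpolation=cv2.INTER_CUBIC))
g=cv2.cvtColor(im,cv2.COLOR_BGR2GRAY)
for u in (322,330,339,348,356):
    col=g[306:324,u].astype(float);w=np.clip(100-col,0,None);print(u,col.min(),ray("top",u,306+(w*np.arange(18)).sum()/w.sum(),.108).round(4))
E
```

```text
322 40.0 [0.4407 0.1004 0.108 ]
330 43.0 [0.4365 0.0839 0.108 ]
339 40.0 [0.4408 0.0652 0.108 ]
348 34.0 [0.4409 0.0466 0.108 ]
356 30.0 [0.4411 0.03   0.108 ]
```

View pics/z3.png

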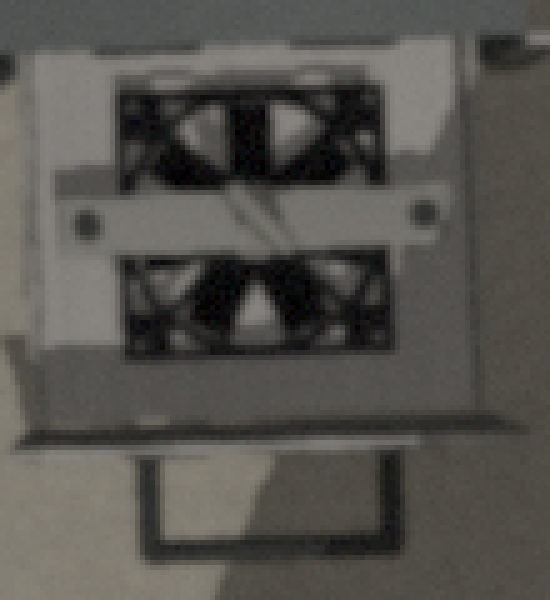

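View pics/z4.png

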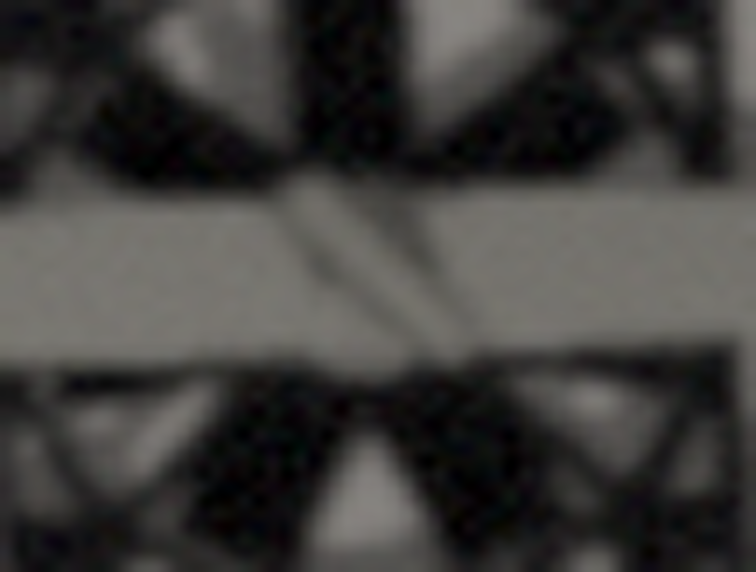

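```bash
python3 - <<'E'
from h import *
a=ray("top",331.8,241.5,.1245);b=ray("top",342.1,255.3,.1245);d=a-b
print(a,b,"mid",(a+b)/2,"len",np.hypot(*d[:2]),"yaw",np.arctan2(d[1],d[0]))
# bolts on bridge ends z~.07
p=ray("top",285+88/5,205+225/5,.070);q=ray("top",285+424/5,205+213/5,.070);print(p,q,(p+q)/2,"yaw",np.arctan2(-(p-q)[0],(p-q)[1]))
print(proj("side",np.array([.577,.068,.112])))
im=cv2.imread("pics/side3.png");cv2.imwrite("pics/z5.png",cv2.resize(im[225:320,250:380],None,fx=6,fy=6,interpolation=cv2.INTER_CUBIC))
E
```

```text
[0.59126108 0.07809091 0.1245    ] [0.56269617 0.05745933 0.1245    ] mid [0.57697862 0.06777512 0.1245    ] len 0.03523657194054612 yaw 0.6255164676630572
[0.57564858 0.14041701 0.07      ] [ 0.57873777 -0.005459    0.07      ] [0.57719317 0.06747901 0.07      ] yaw 0.021173642848415445
(np.float64(303.74835683701434), np.float64(238.21755015249266))
```

View pics/z5.png

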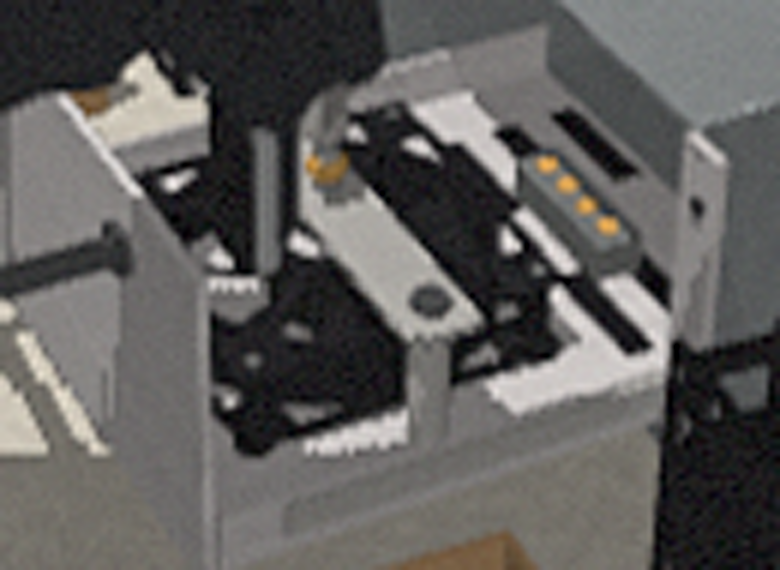

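Both cues agree: axis at (0.577, 0.0677), spade yaw 0.625, drawer yaw 0.021, so the screw is at about 2.54 rad and needs about 1.36 to seat. I'll go above it with the jaws at yaw 2.2, which leaves wrist range for the turn.

```bash
python3 -m pendant '[[[0,0,0.11,0.88,1.17,-0.26,0.4],[0,0,0.11,0.88,1.17,-0.26,0.4],[0,0,0.11,0.88,1.17,-0.26,0.4],[0,0,0.11,0.88,1.17,-0.26,0.4],[0,0,0.11,0.88,1.17,-0.26,0.4],[0,0,0.11,0.88,1.17,-0.26,0.4],[0,0,0.11,0.88,1.17,-0.26,0.4],[0,0,0.11,0.88,1.17,-0.26,0.4],[0,0,0.11,0.88,1.17,-0.26,0.4],[0,0,0.11,0.88,1.17,-0.26,0.4]]]'
python3 -m pendant '[[[0,0,0.11,0.88,1.17,-0.26,0.4],[0,0,0.11,0.88,1.17,-0.26,0.4],[0,0,0.11,0.88,1.17,-0.26,0.4],[0,0,0.11,0.88,1.17,-0.26,0.4],[0,0,0.11,0.88,1.17,-0.26,0.4],[0,0,0.11,0.88,1.17,-0.26,0.4],[0,0,0.11,0.88,1.17,-0.26,0.4],[0,0,0.11,0.88,1.17,-0.26,0.4],[0,0,0.11,0.88,1.17,-0.26,0.4],[0,0,0.11,0.88,1.17,-0.26,0.4]]]'
python3 -m pendant '[[[0,0,0,0,0,0,0.4],[0,0,0,0,0,0,0.4]]]'
python3 -c "
from h import *
st()
im,d=snapshot('side');cv2.imwrite('pics/side4.png',cv2.resize(im[150:330,220:420],None,fx=3,fy=3))"
```

```text
clock: 7.97
tool_pos: [0.4892, -0.0443, 0.2269]
eef_rot: [0.364, 1.54, -0.364]
ft_force: [0.3, 0.1, 0.2]
width: 0.599
clock: 8.8
tool_pos: [0.5771, 0.0728, 0.2009]
eef_rot: [-0.498, 1.513, 0.498]
ft_force: [0.8, -0.3, -0.0]
width: 0.602
clock: 8.97
tool_pos: [0.5767, 0.0722, 0.2006]
eef_rot: [-0.493, 1.515, 0.493]
ft_force: [0.5, -0.1, -0.3]
width: 0.598
t 8.97 p [0.5767 0.0722 0.2006] F [ 0.5 -0.1 -0.3] M [0.01 0.04 0.01] w 0.598 q [ 0.125  0.395  0.082  1.258  0.    -0.505]
[[-0.001 -0.589  0.808]
 [ 0.     0.808  0.589]
 [-1.     0.    -0.001]]
```

View pics/side4.png

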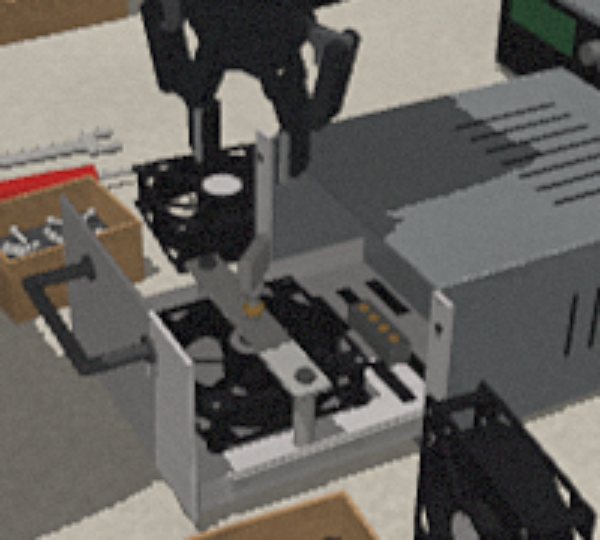

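Gripper over the spade (crop about (258,255)), drawer still out. I'll correct y by −4.5 mm and descend.

```bash
python3 -m pendant '[[[0,0,0,0.03,-0.45,-1,0.4],[0,0,0,0,0,-1.5,0.4],[0,0,0,0,0,-1.5,0.4],[0,0,0,0,0,-1.5,0.4],[0,0,0,0,0,-1.5,0.4],[0,0,0,0,0,-1,0.4],[0,0,0,0,0,-0.6,0.4],[0,0,0,0,0,0,0.4]]]'
python3 -c "
from h import *
st()
im,d=snapshot('side');cv2.imwrite('pics/side5.png',cv2.resize(im[150:330,220:420],None,fx=3,fy=3))"
```

```text
clock: 9.68
tool_pos: [0.5765, 0.0664, 0.1138]
eef_rot: [-0.492, 1.516, 0.493]
ft_force: [0.3, -1.5, -0.1]
width: 0.598
t 9.68 p [0.5765 0.0664 0.1138] F [ 0.3 -1.5 -0.1] M [-0.02  0.03  0.04] w 0.598 q [ 0.115  0.439 -0.078  1.056 -0.    -0.514]
[[-0.002 -0.588  0.809]
 [-0.     0.809  0.588]
 [-1.     0.001 -0.002]]
```

View pics/side5.png

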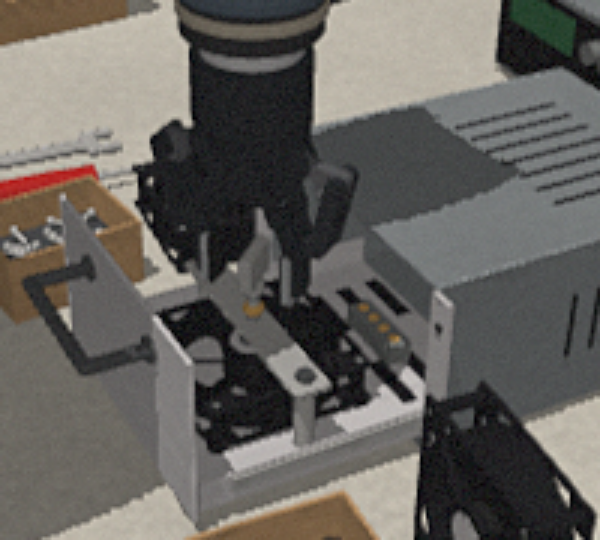

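The spade stands between the fingers. Close.

```bash
python3 -m pendant '[[[0,0,0,0,0.1,0,0.7],[0,0,0,0,0,0,1],[0,0,0,0,0,0,1],[0,0,0,0,0,0,1],[0,0,0,0,0,0,1],[0,0,0,0,0,0,1]]]' 90
python3 -c "
from h import *
st()"
```

```text
clock: 10.23
tool_pos: [0.5777, 0.068, 0.1156]
eef_rot: [-0.494, 1.513, 0.493]
ft_force: [-1.0, -1.4, 6.5]
width: 0.106
t 10.23 p [0.5777 0.068  0.1156] F [-1.  -1.4  6.5] M [-0.11  0.18  0.06] w 0.106 q [ 0.117  0.438 -0.074  1.058 -0.    -0.513]
[[ 0.001 -0.589  0.808]
 [ 0.     0.808  0.589]
 [-1.    -0.001  0.001]]
```

```bash
python3 -m pendant '[[[0,0,-0.05,-0.07,0,0,1],[0,0,-0.1,0,0,-0.005,1],[0,0,-0.1,0,0,-0.005,1],[0,0,-0.1,0,0,-0.005,1],[0,0,-0.1,0,0,-0.005,1]]]'
python3 -c "
from h import *
st()"
python3 -m pendant '[[[0,0,-0.1,0,0,-0.005,1],[0,0,-0.1,0,0,-0.005,1],[0,0,-0.1,0,0,-0.005,1],[0,0,-0.1,0,0,-0.005,1],[0,0,-0.1,0,0,-0.005,1]]]'
python3 -c "
from h import *
st()"
```

```text
clock: 10.65
tool_pos: [0.5774, 0.0682, 0.1154]
eef_rot: [-0.137, 1.565, 0.138]
ft_force: [2.0, 1.5, 4.3]
width: 0.103
t 10.65 p [0.5774 0.0682 0.1154] F [2.  1.5 4.3] M [ 0.35 -0.45  0.08] w 0.103 q [ 0.117  0.437 -0.076  1.056  0.    -0.058]
[[ 0.002 -0.175  0.985]
 [ 0.001  0.985  0.175]
 [-1.     0.     0.002]]
clock: 11.07
tool_pos: [0.5774, 0.0685, 0.1152]
eef_rot: [0.256, 1.554, -0.253]
ft_force: [2.0, 3.0, 3.0]
width: 0.1
t 11.07 p [0.5774 0.0685 0.1152] F [2. 3. 3.] M [ 0.81 -0.55  0.04] w 0.1 q [ 1.180e-01  4.370e-01 -7.700e-02  1.055e+00  1.000e-03  4.420e-01]
[[ 0.002  0.319  0.948]
 [ 0.001  0.948 -0.319]
 [-1.     0.002  0.001]]
```

```bash
python3 -m pendant '[[[0,0,-0.08,0,0,-0.004,1],[0,0,-0.08,0,0,-0.004,1],[0,0,-0.06,0,0,-0.003,1],[0,0,-0.04,0,0,-0.002,1]]]'
python3 -c "
from h import *
st()"
python3 -m pendant '[[[0,0,-0.04,0,0,-0.002,1],[0,0,-0.02,0,0,-0.001,1]]]'
python3 -c "
from h import *
st()"
```

```text
clock: 11.4
tool_pos: [0.5774, 0.0686, 0.1151]
eef_rot: [0.458, 1.521, -0.455]
ft_force: [2.7, 4.1, 3.0]
width: 0.101
t 11.4 p [0.5774 0.0686 0.1151] F [2.7 4.1 3. ] M [ 0.95 -0.57  0.09] w 0.101 q [ 1.180e-01  4.370e-01 -7.700e-02  1.055e+00  1.000e-03  7.010e-01]
[[ 0.002  0.55   0.835]
 [ 0.001  0.835 -0.55 ]
 [-1.     0.002  0.001]]
clock: 11.57
tool_pos: [0.5775, 0.0686, 0.1151]
eef_rot: [0.504, 1.51, -0.501]
ft_force: [3.1, 4.4, 3.2]
width: 0.106
t 11.57 p [0.5775 0.0686 0.1151] F [3.1 4.4 3.2] M [ 0.97 -0.66  0.06] w 0.106 q [ 1.180e-01  4.370e-01 -7.700e-02  1.055e+00  1.000e-03  7.590e-01]
[[ 0.002  0.599  0.801]
 [ 0.001  0.801 -0.599]
 [-1.     0.002  0.001]]
```

```bash
cat > y.py <<'E'
from h import *
s=bot.observe();R=cv2.Rodrigues(s["eef_rot"])[0];print("yaw",round(float(np.arctan2(R[1,1],R[0,1])),4),"F",s["ft_force"].round(1),"M",s["moment"].round(2),"q6",s["joints"][5].round(3),"w",round(s["width"],3),s["tool_pos"].round(4),round(s["clock"],2))
E
for i in 1; do :; done
python3 -m pendant '[[[0,0,-0.03,0,-0.02,-0.002,1],[0,0,-0.03,0,0,-0.001,1]]]' >/dev/null; python3 y.py
python3 -m pendant '[[[0,0,-0.03,0,0,-0.002,1],[0,0,0,0,0,0,1]]]' >/dev/null; python3 y.py
python3 -m pendant '[[[0,0,-0.03,0,0,-0.002,1],[0,0,0,0,0,0,1]]]' >/dev/null; python3 y.py
```

```text
yaw 0.8702 F [1.8 5.5 3.4] M [ 1.26 -0.72  0.13] q6 0.818 w 0.099 [0.5775 0.0686 0.115 ] 11.73
yaw 0.8395 F [3.1 5.4 3. ] M [ 1.19 -0.7  -0.02] q6 0.849 w 0.103 [0.5775 0.0686 0.115 ] 11.9
yaw 0.81 F [2.1 5.3 3.5] M [ 1.23 -0.7   0.38] q6 0.878 w 0.099 [0.5775 0.0686 0.115 ] 12.07
```

```bash

python3 -m pendant '[[[0,0,-0.03,0,0.04,-0.001,1],[0,0,0,0,0,0,1]]]' >/dev/null; python3 y.py
python3 -m pendant '[[[0,0,-0.03,0,0,0,1],[0,0,0,0,0,0,1]]]' >/dev/null; python3 y.py
python3 -m pendant '[[[0,0,-0.03,0,0,0,1],[0,0,0,0,0,0,1]]]' >/dev/null; python3 y.py
```

```text
yaw 0.7804 F [2.9 3.5 4. ] M [ 0.89 -0.9   0.75] q6 0.908 w 0.104 [0.5775 0.0687 0.115 ] 12.23
yaw 0.7513 F [4.4 4.3 4.7] M [ 0.9  -0.84  1.2 ] q6 0.938 w 0.104 [0.5775 0.0687 0.115 ] 12.4
yaw 0.7216 F [4.4 3.9 4.6] M [ 0.81 -0.84  1.54] q6 0.967 w 0.103 [0.5774 0.0687 0.115 ] 12.57
```

The torque rises linearly from yaw ≈ 0.837 to 1.5 Nm, so the foot is seated. Now I'll unwind and check for slip of the head in the pads.

```bash

python3 -m pendant '[[[0,0,0.03,0,0.02,0,1],[0,0,0.03,0,0,0,1],[0,0,0,0,0,0,1]]]' >/dev/null; python3 y.py
python3 -m pendant '[[[0,0,0.04,0,0,0,1],[0,0,0,0,0,0,1]]]' >/dev/null; python3 y.py
python3 -m pendant '[[[0,0,0.03,0,0,0.001,1],[0,0,0,0,0,0,1]]]' >/dev/null; python3 y.py
```

```text
yaw 0.784 F [4.8 3.5 5.5] M [ 0.76 -0.97  0.77] q6 0.905 w 0.098 [0.5774 0.0687 0.1149] 12.82
yaw 0.8235 F [4.2 4.4 5.5] M [ 0.86 -0.97  0.13] q6 0.865 w 0.105 [0.5774 0.0687 0.1149] 12.98
yaw 0.8528 F [3.4 4.6 5. ] M [ 0.85 -0.91  0.04] q6 0.836 w 0.104 [0.5775 0.0687 0.115 ] 13.15
```

No slip: the unwinding follows the same line. Now back off to yaw ≈ 2.41.

```bash

python3 -m pendant '[[[0,0,0.1,0,0,0.005,1],[0,0,0.1,0,0,0.005,1],[0,0,0.1,0,0,0.005,1],[0,0,0.1,0,0,0.005,1],[0,0,0.1,0,0,0.005,1],[0,0,0.1,0,0,0.005,1],[0,0,0.1,0,0,0.005,1],[0,0,0.1,0,0,0.005,1]]]' >/dev/null; python3 y.py
python3 -m pendant '[[[0,0,0.1,0,0,0.005,1],[0,0,0.1,0,0,0.005,1],[0,0,0.1,0,0,0.005,1],[0,0,0.1,0,0,0.005,1],[0,0,0.1,0,0,0.005,1],[0,0,0.1,0,0,0.005,1],[0,0,0.08,0,0,0.003,1],[0,0,0.05,0,0,0.001,1],[0,0,0,0,0,0,1]]]' >/dev/null; python3 y.py
```

```text
yaw 1.6556 F [3.9 0.7 6.3] M [ 0.13 -0.74 -0.06] q6 0.033 w 0.103 [0.5773 0.0683 0.1153] 13.82
yaw 2.3841 F [ 4.3 -1.8  5.8] M [-0.33 -1.    0.16] q6 -0.696 w 0.103 [0.5775 0.0679 0.1157] 14.57
```

```bash

python3 -m pendant '[[[0,0,0.023,-0.04,0,0,1],[0,0,0,0,0,0,1],[0,0,0,0,0,0,1]]]' >/dev/null; python3 y.py
python3 -c "
from h import *
for n in('top','side'):
  im,d=snapshot(n);cv2.imwrite('pics/%s6.png'%n,cv2.resize(im[190:330,250:420],None,fx=4,fy=4,interpolation=cv2.INTER_CUBIC))
"; python3 y.py
```

```text
yaw 2.4036 F [ 5.6 -2.2  3.6] M [-0.4  -1.39  0.01] q6 -0.715 w 0.106 [0.5773 0.068  0.1157] 14.82
yaw 2.4035 F [ 6.8 -2.5  4.2] M [-0.4  -1.37  0.01] q6 -0.715 w 0.102 [0.5773 0.068  0.1157] 14.92
```

View pics/top6.png

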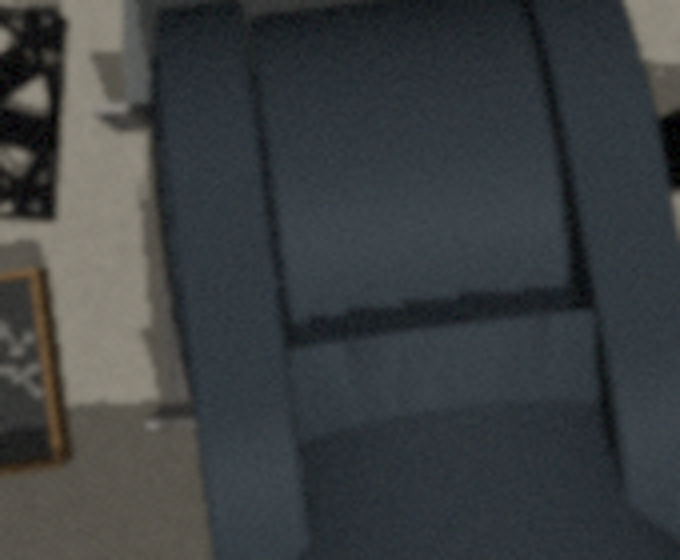

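View pics/side6.png

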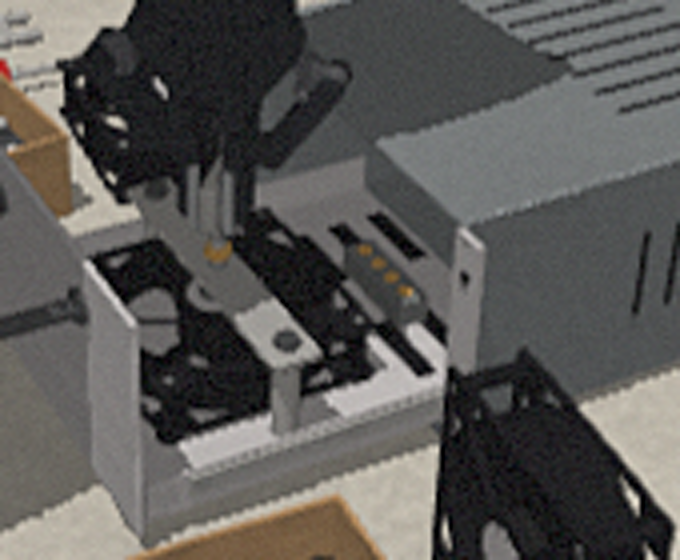

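The side view shows the spade in the jaws and the panel corner within half a pixel of where it was at the stop. I'll do one light pull to prove the stop, and trim the angle.

```bash

python3 -m pendant '[[[0,0,0.004,-0.08,0.02,0,1],[0,0,0,0,0,0,1],[0,0,0,0,0,0,1]]]' >/dev/null; python3 y.py
python3 -m pendant '[[[0,0,0,0,0,0,1],[0,0,0,0,0,0,1],[0,0,0,0,0,0,1]]]' >/dev/null; python3 y.py
```

```text
yaw 2.4072 F [ 9.1 -3.2  2. ] M [-0.6  -2.24 -0.07] q6 -0.718 w 0.1 [0.577  0.068  0.1158] 15.17
yaw 2.4072 F [ 9.5 -2.7  1.9] M [-0.64 -2.27 -0.08] q6 -0.718 w 0.103 [0.577  0.068  0.1158] 15.42
```

```bash
python3 -c "
from bench import bot
print(bot.sign_off())"; python3 y.py
```

```text
the job is handed in; nothing more can be done
None
the job is handed in; nothing more can be done
```

The drawer is out at its stop and the hold-down screw is seated and backed off a quarter turn. The gripper still holds the screw's head. I handed the job in at about 15.4 s; no verdict was reported.

- **Drawer:** I pulled it about 0.160 m by the handle, until the pull rose to about 40 N with no more travel. At the end, a 9.5 N outward pull (sliding friction is about 4 N) did not move it. The side picture showed its front panel within about half a pixel of where it was at the stop.
- **Screw:** I turned it clockwise until the resisting torque rose steadily to 1.5 N m; the foot first touched at a tool angle of about 0.836 rad. Unwinding followed the same line, so the head did not slip in the pads. It ended at 2.407 rad, which is a back-off of about 1.571 rad with almost no torque left on it.
- **Seating check:** The contact angle agreed with the 0.84 rad I predicted from the camera measurement of the head.
- **Other things on the bench:** I did not touch them, and they looked unmoved wherever the last pictures showed them. In the last top view the arm hid the screw and most of the drawer, so the final drawer and screw checks rest on the side view and the forces.

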